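# Load the sprung-lid bin and hold the lid just below its balance point

### The job

Raise the bin's sprung lid by its bar handle past its balance point, so that it stays open by itself, then carry the tall tin into the bin, set it down upright without dropping it, and let go of it. Take the bar again, bring the lid back down without letting it drop shut, and finish while holding it still by the bar just below the balance point (within about 15 degrees), where it would fall shut if you let go. Leave the other things on the desk where they are.

Things in the scene. Friction and masses are not known exactly. Their poses are not given: they have to be found in the camera images.
- bin: Open-topped metal bin fixed to the desk, 180 (its x) x 220 (its y) x 105 mm high, walls and floor about 4 mm thick, turned up to 0.25 rad. Origin at the centre of its underside, on the desk; x points away from the robot to the hinge, z up. Lid: steel, 180 mm from hinge to front edge, 220 mm wide, 6 mm thick, 0.7 kg with its bar; shut, its top is 113 mm above the desk.
- hinge (a point): Middle of the lid's hinge line, at the bin's far edge: 90 mm along the bin's +x from its origin and 109 mm above the desk. The hinge line runs along the bin's y.
- lid (a joint): Opening angle of the lid, rad: 0 shut (level), grows as the bar swings up and over to the hinge, stop at 1.6 (upright). Balance point at 1.05 (60 degrees): below it the lid falls shut, above it the hinge spring swings it to the stop, where it stays. Light damping, hardly any friction; 1 N at the bar lifts it, 1.5 N draws it off the stop. Wanted at the end: about 0.8 to 1.0.
- bar (a point): The lid's bar handle: round steel bar 12 mm thick along the bin's y, 110 mm free between two arms, in the lid's plane, 228 mm from the hinge line. This point is its middle: lid shut, at x = -138 mm in the bin's frame, 109 mm above the desk, with 42 mm free between bar and bin; lid at its stop, 337 mm above the desk. It can turn in the fingers, so the gripper may stay pointing down.
- tall_tin: The taller of two round tins of the same metal and paper wrap: 58 mm across, 90 mm high, about 0.22 kg, standing on the desk on the left or right of the bin. Origin at the centre of its underside, z up. It fits in the bin anywhere and under the shut lid.
- short_tin: The shorter tin, 58 mm across, 45 mm high, on the other side of the bin; origin at the centre of its underside. Not to be moved.
- paperweight_a: Round green glass paperweight, 72 mm across, 66 mm high, flat foot; origin at the centre of its underside. Leave alone.
- paperweight_b: Round clear glass paperweight, 64 mm across, 58 mm high; origin at the centre of its underside. Leave alone.
- cup: Open steel cup, 68 mm across, 75 mm high; origin at the centre of its underside. Leave alone.
- bangles: Wide copper bangle lying flat, 68 mm across, 24 mm high; origin at the centre of its underside. Leave alone.
- marker: White marker pen with black cap, lying flat, 135 x 12 x 12 mm; origin under the middle of its white barrel, x towards the cap. Leave alone.
There are look-alikes about, which are no part of the job. What is shaped like the tall_tin but blue, purple or red is not meant.

How it is judged:
By the outcome, as a careful person would: the job done as asked, in the order asked, and still so for the second after the job is handed in, while the arm keeps its last pose, push and grip.
It also fails if it takes over 72 s, if anything falls off the work surface, if the arm or the gripper's body presses on something with over 40 N, if the wrist force passes 120 N, or if a joint passes its speed limit or range.

### The arm

A 7-joint arm with a two-finger parallel gripper is mounted at the origin on the work surface. World frame = base frame: x ahead of the robot, y to its left, z up, the work surface at z = 0. Lengths are in m, angles in rad, forces in N, time in s.
With the tool pointing down it reaches from about 0.425 to 0.875 m from the base axis. Payload 4.7 kg.
Tool frame: the origin (TCP) lies between the finger pads, 19 mm behind the fingertips; this is the grasp point; x points along the fingers, z is the direction in which the jaws open and shut, and the axes are right-handed (so a half turn about x gives the same grasp; the last joint's range is limited). The gripper opens to 87 mm and grips with 3 to 60 N. Pads are 19 mm wide; open, the fingers measure 117 mm over their backs; the gripper's body (75 mm by 190 mm) begins 51 mm behind the grasp point.
Start: joints at [1.125, 0.321, -0.07, 1.45, 0.023, 1.371, -0.057], TCP at [0.288, -0.583, 0.241] pointing down, gripper open.
Joint ranges: [-2.86, 2.86], [-0.3, 2.09], [-1.38, 1.24], [0.06, 2.45], [-1.56, 4.7], [0.09, 2.05], [-2.69, 2.69]. Speed limits (rad/s): [2.57, 2.57, 3.14, 3.14, 3.14, 3.14, 3.14].

### API

Orientations are given as a rotation vector (axis times angle).
In Python, from bench import get_state, get_image, camera_info, close_job gives the robot as it stands.
- The arm moves only by the tool jog_arm, never from a script. Its argument "targets" is a list of rows, each a list of 7 numbers: the turn, a rotation vector about the tool's x, y, z in degrees, then the shift along the tool's x, y, z in cm, then the finger opening in cm, from 0 to 8.7. In form: [[wx, wy, wz, tx, ty, tz, jaw], ...]. A call has 1 to 10 rows; each row shifts and turns the commanded pose from where the row before left it, along the tool's axes as they then stand; what a row does not reach is not made up. A row lasts 1/8 s, in which the tool goes at most 62.5 mm and 10.7 degrees, less where a joint would pass 70% of its speed; a pose out of reach is approached as far as the arm can. A call is refused whole if a number of a shift passes 6.25 or a number of a turn 10.7, either way. A call with a gripper value outside its range is refused whole. The fingers move at their own pace and stop on an object; "squeeze" is the grip in N (left out, the last holds). Time passes only in rows, so rows that do not move let the fingers close. It gives the time, the measured TCP pose, the force and the opening at its end, in the units of the state.
- get_state(): the state, without advancing time (a new reading comes with each control period).
- get_image(name): name is "scene" or "side" or "wrist"; returns (picture, depth): 384x512x3 uint8, red, green, blue; 384x512 float32, m along the optical axis (not along the pixel's ray), 0 where there is no reading.
- camera_info(name): a dict with "intrinsics" (3x3 intrinsics, pixels), "world_from_camera" (4x4, takes a point from camera to world coordinates); the wrist camera has in their place "mount" (4x4, takes a point from camera to tool coordinates, whose origin is the TCP and whose axes are the tool frame's). Camera axes: x right, y up, looking along -z (the intrinsics and any distortion apply to the point x, -y, -z); pixel columns grow to the right and rows downward; lengths in m; the calibration is good to about 2 mm. A picture is of the moment at which its call begins: read the wrist's pose just before it. camera_info takes no time and is no camera call.
- close_job(): hands the job in, once; it reports no verdict.
The state is a dict: "time": time; "joint_positions": joint angles; "qd": joint speeds; "joint_torque": joint torques, N m; "position": TCP position; "tool_rot": TCP orientation; "ft_force": force on the tool from outside, world axes, zero at the start; "torque": the same for the moment, N m; "grip_width": opening from 0.0 (shut) to 1.0 (fully open).
Only numpy, scipy, OpenCV 4.12 (cv2) and the standard library are available. Lean on these libraries where they do the work, as an engineer would, in place of code of your own. Each camera call takes 0.05 s, during which the arm holds its last target.

## Working session

There is one attempt and no reset: what is moved stays moved. The work goes in short steps, Python scripts to look and compute and a tool call to move; the robot and the scene stay as the last step left them, time stands still between calls to the robot, and variables do not carry over. Pictures are saved under pics/ and viewed, and the job is handed in when it is done.

Besides the shell and the picture viewer there is one more tool, called after "Request:" by a JSON object that holds its "name" and its "arguments", one argument or row to a line. jog_arm: Moves the arm, as the interface text tells. Its arguments: {"type":"object","properties":{"targets":{"type":"array"},"squeeze":{"type":"number"}},"required":["targets"]}

```bash
ls; mkdir -p pics; python3 - <<'E'
from bench import *
import cv2
s=get_state();print(s)
for n in ["scene","side","wrist"]:
    im,d=get_image(n);cv2.imwrite(f"pics/{n}0.png",im[:,:,::-1]);
    import numpy as np
    np.save(f"pics/{n}0d.npy",d);np.save(f"pics/{n}0.npy",im)
    print(n,camera_info(n),(d==0).mean())
E
```

```text
pics
{'time': 0.0, 'joint_positions': array([ 1.12512186,  0.32185155, -0.07010278,  1.45169809,  0.02266024,
        1.37080434, -0.05692757]), 'qd': array([0.00119351, 0.00185592, 0.00114765, 0.00124477, 0.00013102,
       0.00318106, 0.00138316]), 'joint_torque': array([ 7.86731380e-05, -4.91294825e+01, -4.04103007e-01, -3.12531710e+01,
       -6.40001404e-02,  4.37933556e-02,  1.90544711e-04]), 'position': array([ 0.28814692, -0.58204874,  0.24013152]), 'tool_rot': array([ 0.86516135,  1.39410614, -0.863673  ]), 'ft_force': array([-0.34836947,  0.50930859,  0.07678446]), 'torque': array([ 0.02187338,  0.01081431, -0.03761407]), 'grip_width': 0.9978689720381844}
scene {'intrinsics': array([[389.61281684,   0.        , 251.89805949],
       [  0.        , 389.61281684, 187.32177422],
       [  0.        ,   0.        ,   1.        ]]), 'world_from_camera': array([[ 0.81484932, -0.42779709,  0.39116522,  1.0647551 ],
       [ 0.57965299,  0.60691837, -0.54373936, -0.76427053],
       [-0.00479524,  0.66980574,  0.74252089,  1.12400047],
       [ 0.        ,  0.        ,  0.        ,
[... 348 characters left out ...]
59451],
       [ 0.00636628,  0.70483827,  0.70933947,  0.96397514],
       [ 0.        ,  0.        ,  0.        ,  1.        ]])} 0.004069010416666667
wrist {'intrinsics': array([[289.49017509,   0.        , 257.55359937],
       [  0.        , 289.49017509, 192.8606869 ],
       [  0.        ,   0.        ,   1.        ]]), 'mount': array([[-4.28014998e-04,  2.73375651e-01, -9.61907256e-01,
        -1.42787573e-01],
       [ 1.20726904e-03,  9.61906785e-01,  2.73374980e-01,
         7.39108701e-02],
       [ 9.99999180e-01, -1.04427226e-03, -7.41748492e-04,
         2.47436785e-04],
       [ 0.00000000e+00,  0.00000000e+00,  0.00000000e+00,
         1.00000000e+00]])} 0.004084269205729167
```

View pics/scene0.png

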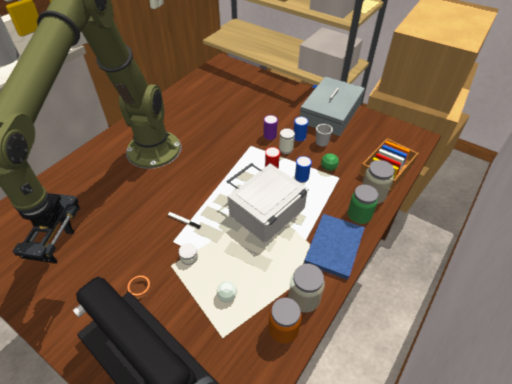

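View pics/side0.png

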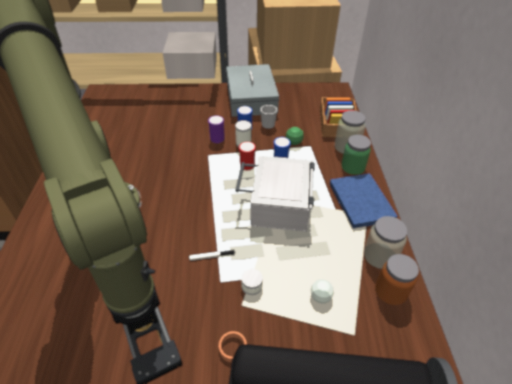

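View pics/wrist0.png

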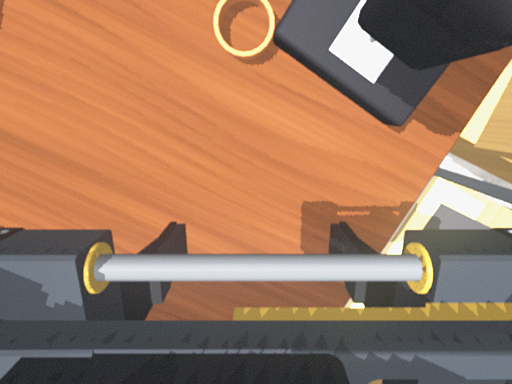

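The pictures show the bin with its lid shut at scene (267,203), its bar on the left near (242,178). The candidates for the tall tin in the scene view are:
- white/paper at (287,140), the one that matches
- purple at (270,126)
- blue at (301,128) and (303,168)
- red at (272,158)
- short white tin at (188,253)

I'll check this in a close crop and measure.

```bash
cat > h.py <<'E'
import numpy as np,cv2
from scipy.spatial.transform import Rotation as R
from bench import *
def cloud(n,d,info=None,T=None):
    c=info or camera_info(n);K=c["intrinsics"]
    if T is None:T=c["world_from_camera"]
    v,u=np.mgrid[0:384,0:512]
    p=np.stack([(u-K[0,2])/K[0,0]*d,-(v-K[1,2])/K[1,1]*d,-d],-1)
    w=p@T[:3,:3].T+T[:3,3]; w[d==0]=np.nan
    return w
def grab(n,tag):
    s=get_state();im,d=get_image(n);c=camera_info(n)
    if n=="wrist":
        W=np.eye(4);W[:3,:3]=R.from_rotvec(s["tool_rot"]).as_matrix();W[:3,3]=s["position"]
        T=W@c["mount"]
    else:T=c["world_from_camera"]
    cv2.imwrite(f"pics/{tag}.png",im[:,:,::-1]);np.save(f"pics/{tag}d.npy",d);np.save(f"pics/{tag}.npy",im)
    return im,d,cloud(n,d,c,T),T
def fitc(p):
    A=np.c_[2*p,np.ones(len(p))];x=np.linalg.lstsq(A,(p**2).sum(1),rcond=None)[0]
    return x[:2],np.sqrt(x[2]+x[:2]@x[:2])
def tool(s=None):
    s=s or get_state();return R.from_rotvec(s["tool_rot"]).as_matrix(),s["position"]
E
python3 - <<'E'
from h import *
np.set_printoptions(precision=4,suppress=True)
for n in ["scene","side"]:
    d=np.load(f"pics/{n}0d.npy");im=np.load(f"pics/{n}0.npy");w=cloud(n,d)
    print(n)
    pts={"scene":dict(tin=(287,134),purple=(270,121),red=(272,153),blue1=(301,122),blue2=(303,162),short=(188,248),lid=(267,195),desk=(240,120)),
      "side":dict(tin=(243,127),purple=(216,121),red=(247,147),blue1=(245,112),blue2=(282,142),short=(252,276),lid=(282,180),desk=(180,160))}[n]
    for k,(u,v) in pts.items():print(k,w[v,u],im[v,u])
    x,y=(dict(scene=(287,155),side=(255,170))[n])
    cv2.imwrite(f"pics/{n}0c.png",cv2.resize(im[y-60:y+70,x-80:x+80,::-1],None,fx=5,fy=4.6,interpolation=cv2.INTER_CUBIC))
E
```

```text
scene
tin [0.466  0.3161 0.0878] [242 238 233]
purple [0.3634 0.3451 0.0891] [239 234 230]
red [0.4785 0.1862 0.0877] [243 238 234]
blue1 [0.4703 0.4217 0.0828] [242 238 233]
blue2 [0.6014 0.2145 0.0853] [245 240 235]
short [ 0.4801 -0.3123  0.0444] [244 240 235]
lid [ 0.5924 -0.0187  0.1071] [244 240 235]
desk [ 0.1824  0.3719 -0.0044] [117  67  35]
side
tin [0.4644 0.3077 0.0917] [239 235 232]
purple [0.3613 0.3439 0.0947] [237 232 230]
red [0.4779 0.1865 0.0924] [241 237 234]
blue1 [0.4728 0.4098 0.0902] [225 223 224]
blue2 [0.6044 0.2121 0.0933] [241 237 234]
short [ 0.485  -0.3175  0.0489] [246 243 240]
lid [ 0.5861 -0.0106  0.1161] [243 239 237]
desk [0.2252 0.2255 0.0021] [116  71  50]
```

View pics/scene0c.png

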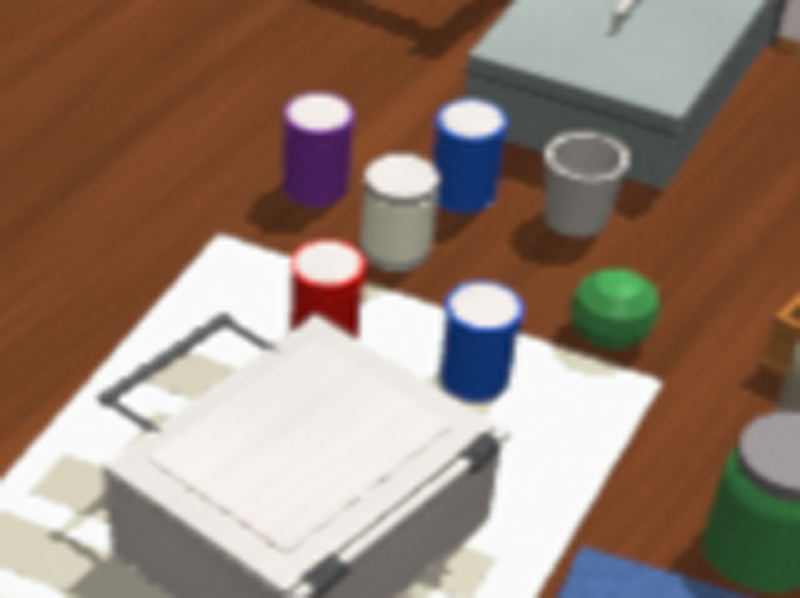

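View pics/side0c.png

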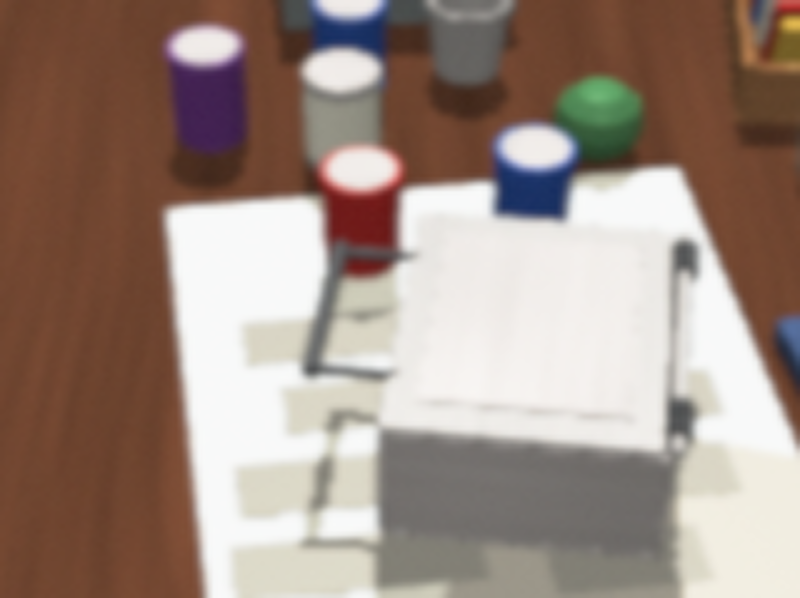

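The target is the grey-white tall tin at scene (287,140). Its neighbours are purple, blue and red. Next I'll measure the tin, the lid and the bar by casting rays in both views.

```bash
cat >> h.py <<'E'
def ray(n,uv,z,T=None):
    c=camera_info(n);K=c["intrinsics"]
    if T is None:T=c["world_from_camera"]
    uv=np.atleast_2d(uv).astype(float)
    r=np.c_[(uv[:,0]-K[0,2])/K[0,0],-(uv[:,1]-K[1,2])/K[1,1],-np.ones(len(uv))]@T[:3,:3].T
    o=T[:3,3];return o+r*((z-o[2])/r[:,2])[:,None]
E
python3 - <<'E'
from h import *
np.set_printoptions(precision=4,suppress=True)
for n in ["scene","side"]:
    d=np.load(f"pics/{n}0d.npy");im=np.load(f"pics/{n}0.npy").astype(int);w=cloud(n,d)
    print(n)
    # tin top: bright pixels flood
    for k,p,z in [("tall",dict(scene=(287,134),side=(243,127))[n],.09),("short",dict(scene=(188,248),side=(252,276))[n],.045)]:
        m=np.zeros((386,514),np.uint8);g=im.sum(2).astype(np.float32)/3
        ff=(g>222).astype(np.uint8)
        nlab,lab=cv2.connectedComponents(ff);mm=lab==lab[p[1],p[0]]
        v,u=np.nonzero(mm);q=ray(n,np.c_[u,v],z)
        hull=cv2.convexHull(q[:,:2].astype(np.float32))[:,0]
        c,r=cv2.minEnclosingCircle(hull);print(k,mm.sum(),"mean",q[:,:2].mean(0),"enc",c,r)
    # lid
    mz=(w[...,2]>0.09)&(w[...,2]<0.13)&(w[...,0]>.48)&(w[...,0]<.72)&(abs(w[...,1])<.17)&(im.sum(2)>600)
    nlab,lab,st,_=cv2.connectedComponentsWithStats(mz.astype(np.uint8));i=1+np.argmax(st[1:,4])
    v,u=np.nonzero(lab==i);q=ray(n,np.c_[u,v],.113)
    box=cv2.minAreaRect(q[:,:2].astype(np.float32));print("lid",st[i],box,cv2.boxPoints(box))
    b=dict(scene=[(207+228/5,95+320/4.6),(207+105/5,95+400/4.6)],side=[(175+341/5,110+250/4.6),(175+312/5,110+370/4.6)])[n]
    q=ray(n,b,.109);print("bar",q,q.mean(0),np.arctan2(*(q[1]-q[0])[[1,0]]),np.linalg.norm(q[0]-q[1]))
R0,p=tool();print(R0)
E
```

```text
scene
tall 77 mean [0.463  0.3206] enc (0.4634028673171997, 0.32050684094429016) 0.025107968598604202
short 11891 mean [ 0.625  -0.1523] enc (0.5914186835289001, -0.11475176364183426) 0.3932670056819916
lid [ 228  164   81   59 2353] ((0.5872687697410583, -0.008237458765506744), (0.21745507419109344, 0.18963667750358582), 81.73876953125) [[ 0.4778 -0.1022]
 [ 0.6655 -0.1295]
 [ 0.6967  0.0857]
 [ 0.5091  0.113 ]]
bar [[ 0.4664  0.073   0.109 ]
 [ 0.4457 -0.049   0.109 ]] [0.4561 0.012  0.109 ] -1.7383948970347438 0.12373183185665654
side
tall 70 mean [0.4634 0.3235] enc (0.4643787443637848, 0.3233269155025482) 0.023748639971017838
short 9153 mean [ 0.6417 -0.2911] enc (0.6746614575386047, -0.1673738658428192) 0.31652021408081055
lid [ 251  156   59   52 2545] ((0.5844926834106445, -0.005551286041736603), (0.21857255697250366, 0.1702500432729721), 81.44734191894531) [[ 0.4841 -0.101 ]
 [ 0.6524 -0.1263]
 [ 0.6849  0.0899]
 [ 0.5166  0.1152]]
bar [[ 0.464   0.0745  0.109 ]
 [ 0.4453 -0.0476  0.109 ]] [0.4547 0.0134 0.109 ] -1.7224373013369658 0.1235187020702595
[[-0.0007  0.8962  0.4437]
 [ 0.0013  0.4437 -0.8962]
 [-1.     -0.0001 -0.0014]]
```

The tall tin's top is near (0.464,0.322). The bar's middle is near (0.455,0.013,0.109), its length and angle are consistent, and the bin's yaw is about -0.15. I'll move above the bar.

Request:
{"name": "jog_arm", "arguments": {
  "targets": [
    [0,0,0,0.3,4.1,-4.5,8.7],
    [0,0,0,0.3,4.1,-4.5,8.7],
    [0,0,0,0.3,4.1,-4.5,8.7],
    [0,0,0,0.3,4.1,-4.5,8.7],
    [0,0,0,0.3,4.1,-4.5,8.7],
    [0,0,0,0.3,4.1,-4.5,8.7],
    [0,0,0,0.3,4.1,-4.5,8.7],
    [0,0,0,0.3,4.1,-4.5,8.7],
    [0,0,0,0.3,4.1,-4.5,8.7],
    [0,0,0,0.3,4.1,-4.5,8.7]
  ]
}}

```text
time: 1.4
position: [0.4563, 0.0045, 0.2112]
tool_rot: [0.864, 1.391, -0.865]
ft_force: [0.2, -0.6, 0.3]
grip_width: 0.999
```

Request:
{"name": "jog_arm", "arguments": {
  "targets": [
    [-9.2,0,0,0,0,0,8.7],
    [-9.2,0,0,0,0,0,8.7],
    [-9.2,0,0,0,0,0,6],
    [-9.2,0,0,0,0,0,5],
    [-9.2,0,0,0,0,0,5],
    [-9.2,0,0,0,0,0,5],
    [0,0,0,0,0,0,5]
  ]
}}

```text
time: 2.28
position: [0.4559, 0.0027, 0.211]
tool_rot: [0.117, 1.568, -0.117]
ft_force: [-0.8, -0.4, 0.2]
grip_width: 0.593
```

```bash
python3 - <<'E'
from h import *
np.set_printoptions(precision=4,suppress=True)
im,d,w,T=grab("wrist","w1")
s=get_state();R0,p=tool(s);print(s["time"],p);print(R0);print(s["joint_positions"],s["ft_force"],s["grip_width"])
E
```

```text
2.325 [0.456  0.0027 0.2111]
[[-0.0002  0.15    0.9887]
 [-0.0001  0.9887 -0.15  ]
 [-1.     -0.0002 -0.0001]]
[ 0.5674 -0.0627 -0.6024  1.9308 -0.0371  1.2628 -0.1733] [ 0.6117  0.5885 -0.1216] 0.5876367990311329
```

View pics/w1.png

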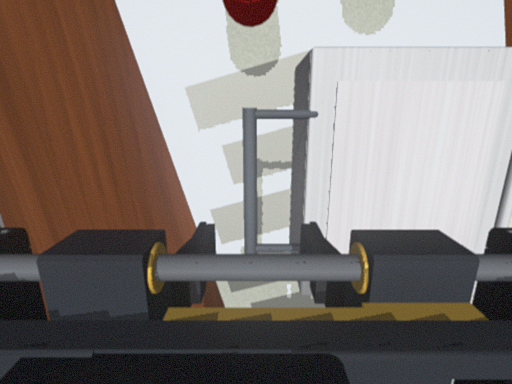

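The wrist view shows the bar upright in the image at column about 249, between arms at rows about 113 and 246. It runs along tool y.

```bash
python3 - <<'E'
from h import *
np.set_printoptions(precision=4,suppress=True)
im=np.load("pics/w1.npy").astype(int);d=np.load("pics/w1d.npy")
s=get_state();R0,p=tool(s);W=np.eye(4);W[:3,:3]=R0;W[:3,3]=p;T=W@camera_info("wrist")["mount"]
w=cloud("wrist",d,camera_info("wrist"),T)
print(im[180,235:265].sum(1)); print(w[180,240:262,2])
for v in (125,150,180,210,230):
    r=im[v,238:264].sum(1);k=np.nonzero(r<330)[0]+238
    print(v,k.min(),k.max(),ray("wrist",[(k.mean(),v)],.109,T))
for v in range(104,122):print(v,im[v,285],w[v,285,2])
q=ray("wrist",[(249.5,113.5),(249.5,246)],.109,T);print(q,q.mean(0))
# lid edge left and far
q=ray("wrist",[(313,47),(307,52)],.113,T);print(q)
E
```

```text
[579 570 572 576 583 587 606 559 403 296 324 331 351 363 355 359 353 348
 329 312 277 347 540 593 569 568 553 602 687 696]
[ 0.0032  0.0029  0.0012  0.1103  0.1115  0.1128  0.1127  0.1132  0.1137
  0.1148  0.114   0.1133  0.1134  0.113   0.1122  0.1109  0.1115 -0.0009
 -0.0008 -0.0005  0.0004  0.0004]
125 243 255 [[0.4579 0.0657 0.109 ]]
150 244 255 [[0.4557 0.0452 0.109 ]]
180 244 255 [[0.4516 0.0196 0.109 ]]
210 245 256 [[ 0.4485 -0.0078  0.109 ]]
230 245 257 [[ 0.4462 -0.027   0.109 ]]
104 [195 197 186] 0.002517629740403815
105 [197 202 196] 0.0010639552635987592
106 [220 224 226] 0.0018350721973384165
107 [229 235 240] 0.00043726895022444534
108 [229 234 240] -0.0005524667304085962
109 [176 188 196] 0.10981130455494117
110 [113 115 119] 0.11045321838791147
111 [104 105 114] 0.11220100603865193
112 [109 116 121] 0.11219735119991259
113 [111 113 121] 0.11158290868623469
114 [109 112 118] 0.11183710674629457
115 [101 106 114] 0.11236184384211989
116 [ 92  98 105] 0.1118294943044151
117 [72 80 81] 0.11067610502586522
118 [110 115 121] 0.11044304615600153
119 [197 208 217] -0.00014707413414377646
120 [227 234 238] 4.717884200972078e-05
121 [230 234 239] -1.4666356197567954e-05
[[ 0.4597  0.0747  0.109 ]
 [ 0.4412 -0.0424  0.109 ]] [0.4504 0.0161 0.109 ]
[[0.5149 0.1155 0.113 ]
 [0.5101 0.1127 0.113 ]]
```

Request:
{"name": "jog_arm", "arguments": {
  "targets": [
    [0,0,0,0,1.2,-0.6,3.5],
    [0,0,0,2.5,0,0,3.5],
    [0,0,0,2.5,0,0,3.5],
    [0,0,0,2.5,0,0,3.5],
    [0,0,0,2.0,0,0,3.5],
    [0,0,0,0.6,0,0,3.5],
    [0,0,0,0,0,0,3.5]
  ],
  "squeeze": 15
}}

```text
time: 3.2
position: [0.4519, 0.0159, 0.1104]
tool_rot: [0.116, 1.568, -0.116]
ft_force: [-0.8, -0.6, 0.1]
grip_width: 0.405
```

```bash
python3 - <<'E'
from h import *
np.set_printoptions(precision=4,suppress=True)
im,d,w,T=grab("wrist","w2")
im,d,w,T=grab("side","s2")
s=get_state();R0,p=tool(s);print(s["time"],p);print(s["ft_force"],s["grip_width"])
E
```

```text
3.3 [0.4526 0.0157 0.1111]
[-0.8315  0.2662  0.2114] 0.4033803948636448
```

View pics/w2.png

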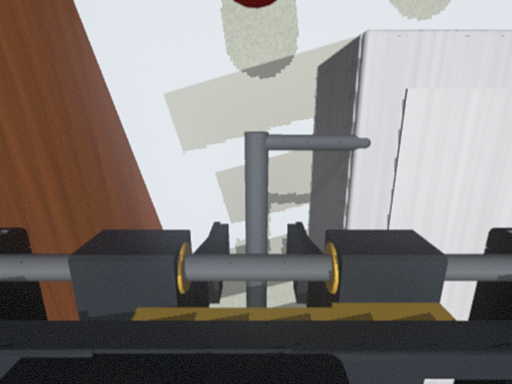

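View pics/s2.png

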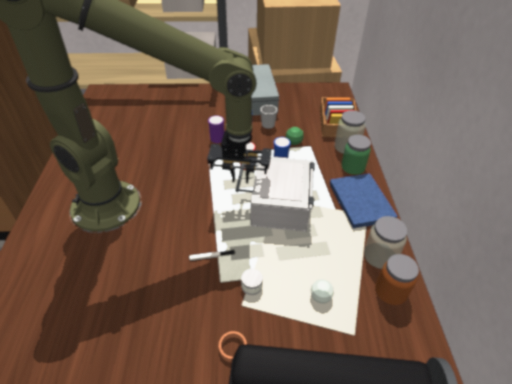

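The bar (wrist column 256) sits centred between the fingers (columns 215 and 298), with the far arm at row 142. I'll close on it.

Request:
{"name": "jog_arm", "arguments": {
  "targets": [
    [0,0,0,0,0,0,0.6],
    [0,0,0,0,0,0,0.6],
    [0,0,0,0,0,0,0.6],
    [0,0,0,0,0,0,0.6]
  ],
  "squeeze": 25
}}

```text
time: 3.8
position: [0.4511, 0.0155, 0.1101]
tool_rot: [0.116, 1.57, -0.116]
ft_force: [-3.1, -1.0, 1.4]
grip_width: 0.126
```

```bash
python3 - <<'E'
from h import *
np.set_printoptions(precision=4,suppress=True)
s=get_state();R0,p=tool(s);print(s["time"],p);print(s["ft_force"],s["torque"],s["grip_width"])
# lift path: tool (pure translation) for theta steps along bin x,z
Rr=.228
for psi in (-.14,):
    prev=0
    for th in np.deg2rad([5,12,20,28,36,44,52,60,67,74,80,85,89]):
        dx=Rr*(np.cos(prev)-np.cos(th));dz=Rr*(np.sin(th)-np.sin(prev));prev=th
        print(round(np.rad2deg(th)),"along",round(dx*100,2),"up",round(dz*100,2))
print(R0)
E
```

```text
3.8 [0.4511 0.0155 0.1101]
[-3.1427 -1.0428  1.3908] [ 0.0429  0.6198 -0.0084] 0.12606017236808914
5 along 0.09 up 1.99
12 along 0.41 up 2.75
20 along 0.88 up 3.06
28 along 1.29 up 2.91
36 along 1.69 up 2.7
44 along 2.04 up 2.44
52 along 2.36 up 2.13
60 along 2.64 up 1.78
67 along 2.49 up 1.24
74 along 2.62 up 0.93
80 along 2.33 up 0.54
85 along 1.97 up 0.26
89 along 1.59 up 0.08
[[-0.002   0.1471  0.9891]
 [-0.0001  0.9891 -0.1471]
 [-1.     -0.0004 -0.002 ]]
```

Bar is gripped at about 11 mm opening. I'll swing the lid up along the arc.

Request:
{"name": "jog_arm", "arguments": {
  "targets": [
    [0,0,0,-1.0,0,0.03,0.6],
    [0,0,0,-1.0,0,0.06,0.6],
    [0,0,0,-1.4,0,0.17,0.6],
    [0,0,0,-1.35,0,0.24,0.6],
    [0,0,0,-1.55,0,0.38,0.6],
    [0,0,0,-1.51,0,0.5,0.6],
    [0,0,0,-1.48,0,0.6,0.6],
    [0,0,0,-1.43,0,0.69,0.6],
    [0,0,0,-1.38,0,0.8,0.6],
    [0,0,0,-1.32,0,0.89,0.6]
  ]
}}

```text
time: 5.05
position: [0.4928, 0.0092, 0.2459]
tool_rot: [0.115, 1.573, -0.117]
ft_force: [-11.4, 1.3, 5.6]
grip_width: 0.127
```

```bash
python3 - <<'E'
from h import *
np.set_printoptions(precision=4,suppress=True)
grab("side","s3")
s=get_state();R0,p=tool(s);print(s["time"],p);print(s["ft_force"],s["torque"],s["grip_width"])
E
```

```text
5.1 [0.4942 0.009  0.2479]
[-12.8578   0.5383   8.4215] [0.2652 3.1607 0.0227] 0.12760817239907093
```

View pics/s3.png

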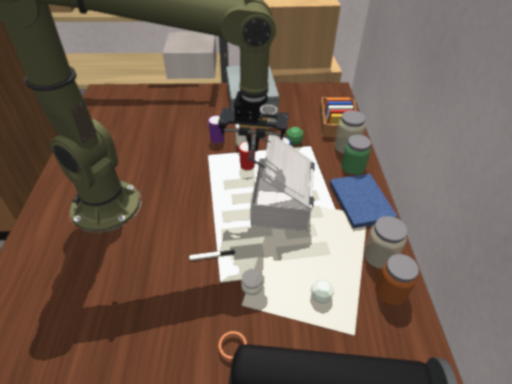

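The lid lifts with the bar. About 15 N pushes outward along the arc's radius, so I'm slightly inside the arc. I'll correct outward by 3 mm and continue.

Request:
{"name": "jog_arm", "arguments": {
  "targets": [
    [0,0,0,-0.18,0,-0.24,0.6],
    [0,0,0,-1.25,0,0.98,0.6],
    [0,0,0,-1.19,0,1.06,0.6],
    [0,0,0,-1.1,0,1.15,0.6],
    [0,0,0,-1.03,0,1.21,0.6]
  ]
}}

```text
time: 5.72
position: [0.5362, 0.0027, 0.2941]
tool_rot: [0.115, 1.567, -0.117]
ft_force: [-4.6, -0.3, 3.4]
grip_width: 0.128
```

```bash
python3 - <<'E'
from h import *
np.set_printoptions(precision=4,suppress=True)
s=get_state();R0,p=tool(s);print(s["time"],p);print(s["ft_force"],s["torque"],s["grip_width"])
E
```

```text
5.725 [0.5362 0.0027 0.2941]
[-4.5586 -0.2952  3.4227] [ 0.0678  1.2079 -0.0301] 0.12757664536773516
```

Request:
{"name": "jog_arm", "arguments": {
  "targets": [
    [0,0,0,-1.0,0,1.22,0.6],
    [0,0,0,-0.9,0,1.32,0.6],
    [0,0,0,-0.7,0,1.24,0.6],
    [0,0,0,-0.6,0,1.25,0.6],
    [0,0,0,-0.5,0,1.31,0.6],
    [0,0,0,-0.43,0,1.31,0.6]
  ]
}}

```text
time: 6.48
position: [0.6133, -0.0091, 0.3352]
tool_rot: [0.116, 1.564, -0.117]
ft_force: [-2.5, -0.5, 3.9]
grip_width: 0.126
```

```bash
python3 - <<'E'
from h import *
np.set_printoptions(precision=4,suppress=True)
s=get_state();R0,p=tool(s);print(s["time"],p);print(s["ft_force"],s["torque"],s["grip_width"])
E
```

```text
6.475 [ 0.6133 -0.0091  0.3352]
[-2.5256 -0.4893  3.8747] [-0.099   0.6677 -0.0017] 0.12637263798207257
```

Request:
{"name": "jog_arm", "arguments": {
  "targets": [
    [0,0,0,-0.3,0,1.17,0.6],
    [0,0,0,-0.24,0,1.17,0.6],
    [0,0,0,-0.16,0,1.0,0.6],
    [0,0,0,-0.1,0,1.0,0.6],
    [0,0,0,-0.06,0,0.8,0.6],
    [0,0,0,0,0,0,0.6]
  ]
}}

```text
time: 7.22
position: [0.6643, -0.0168, 0.3426]
tool_rot: [0.116, 1.565, -0.117]
ft_force: [0.6, -2.2, 5.7]
grip_width: 0.127
```

```bash
python3 - <<'E'
from h import *
np.set_printoptions(precision=4,suppress=True)
grab("side","s4");grab("scene","c4")
s=get_state();R0,p=tool(s);print(s["time"],p);print(s["ft_force"],s["torque"],s["grip_width"])
E
```

```text
7.325 [ 0.6639 -0.0167  0.3426]
[ 1.0004 -1.7149  5.4285] [-0.5482  0.0797  0.0004] 0.1275721137356381
```

View pics/s4.png

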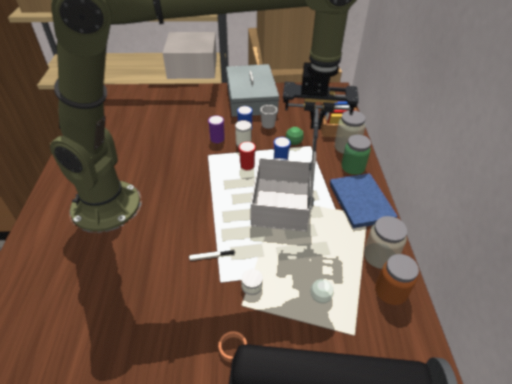

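View pics/c4.png

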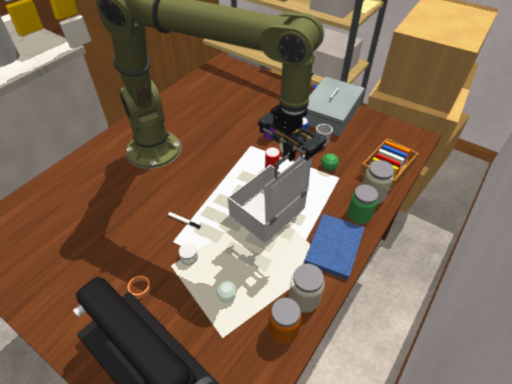

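The lid is nearly upright and well past balance. I'll ease 5 mm further, let go gently and rise.

Request:
{"name": "jog_arm", "arguments": {
  "targets": [
    [0,0,0,0,0,0.5,0.6],
    [0,0,0,0,0,0,2.0],
    [0,0,0,0,0,0,3.5],
    [0,0,0,0,0,0,3.5],
    [0,0,0,-2,0,-0.3,3.5],
    [0,0,0,-3,0,0,3.5],
    [0,0,0,-3,0,0,3.5]
  ]
}}

```text
time: 8.2
position: [0.6641, -0.0156, 0.4242]
tool_rot: [0.116, 1.567, -0.115]
ft_force: [0.8, -0.6, -0.3]
grip_width: 0.401
```

```bash
python3 - <<'E'
from h import *
np.set_printoptions(precision=4,suppress=True)
im,d,w,T=grab("side","s5")
cv2.imwrite("pics/s5c.png",cv2.resize(im[80:260,200:360,::-1],None,fx=3.3,fy=3.3,interpolation=cv2.INTER_CUBIC))
s=get_state();R0,p=tool(s);print(s["time"],p);print(R0,s["ft_force"],s["torque"],s["grip_width"])
im,d,w,T=grab("scene","c5")
E
```

```text
8.25 [ 0.6649 -0.0154  0.4288]
[[ 0.0068  0.1467  0.9892]
 [ 0.0007  0.9892 -0.1467]
 [-1.      0.0017  0.0066]] [-1.0702  0.3095  2.8292] [-0.0501  0.0165  0.0519] 0.3993733158183626
```

View pics/s5c.png

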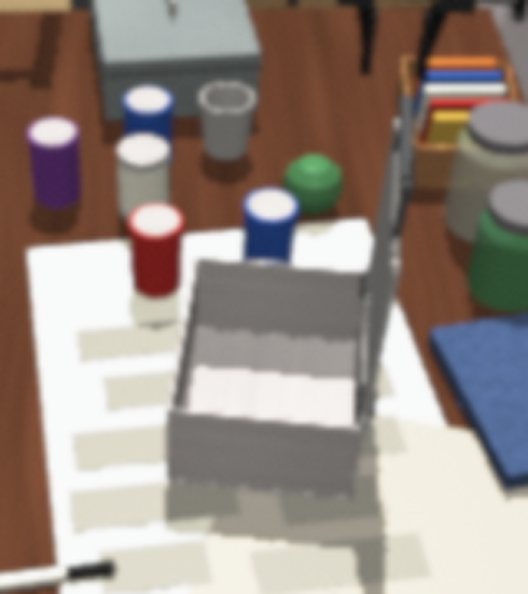

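The lid stands upright by itself. Next is the tin.

Request:
{"name": "jog_arm", "arguments": {
  "targets": [
    [0,0,0,0.6,3.8,-3.1,8.7],
    [0,0,0,2.6,3.8,-3.1,8.7],
    [0,0,0,2.6,3.8,-3.1,8.7],
    [0,0,0,2.6,3.8,-3.1,8.7],
    [0,0,0,2.6,3.8,-3.1,8.7],
    [0,0,0,2.6,3.8,-3.1,8.7],
    [0,0,0,2.6,3.8,-3.1,8.7],
    [0,0,0,2.6,3.7,-3.1,8.7]
  ]
}}

```text
time: 9.3
position: [0.4625, 0.3212, 0.2335]
tool_rot: [0.115, 1.567, -0.116]
ft_force: [0.3, 0.3, 0.1]
grip_width: 0.996
```

Request:
{"name": "jog_arm", "arguments": {
  "targets": [
    [-9,0,0,0,0,0,8.7],
    [-9,0,0,0,0,0,8.7],
    [-9,0,0,0,0,0,8.7],
    [-9,0,0,0,0,0,8.7],
    [-9,0,0,0,0,0,8.7],
    [0,0,0,0,0,0,8.7]
  ]
}}

```text
time: 10.05
position: [0.4636, 0.32, 0.234]
tool_rot: [-0.498, 1.513, 0.498]
ft_force: [-0.2, 0.5, 0.3]
grip_width: 1.002
```

```bash
python3 - <<'E'
from h import *
np.set_printoptions(precision=4,suppress=True)
im,d,w,T=grab("wrist","w6");np.save("pics/w6w.npy",w);np.save("pics/w6T.npy",T)
s=get_state();R0,p=tool(s);print(s["time"],p);print(R0,s["ft_force"],s["joint_positions"],s["grip_width"])
E
```

```text
10.1 [0.4637 0.32   0.234 ]
[[-0.0003 -0.5932  0.8051]
 [-0.0003  0.8051  0.5932]
 [-1.     -0.     -0.0004]] [ 0.1882 -0.5109  0.1721] [ 0.1472  0.2452 -0.9204  1.6555  0.1997  1.3405 -0.1697] 1.0028839999951595
```

View pics/w6.png

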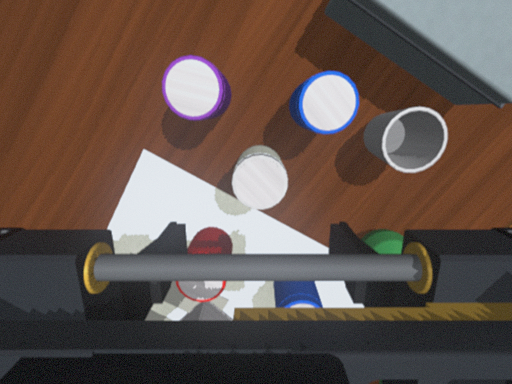

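The tin's top is at wrist pixel (260,181), with purple at (195,88), blue at (329,102), the cup at (410,138) and red at (205,265).

```bash
python3 - <<'E'
from h import *
np.set_printoptions(precision=4,suppress=True)
im=np.load("pics/w6.npy").astype(int);w=np.load("pics/w6w.npy");T=np.load("pics/w6T.npy")
for k,c,z in [("tall",(260,181),.09),("purple",(193,90),.09),("blue",(330,102),.09)]:
    m=(np.abs(w[...,2]-.088)<.012)
    u,v=np.meshgrid(np.arange(512),np.arange(384));m&=((u-c[0])**2+(v-c[1])**2<40**2)
    _,lab=cv2.connectedComponents(m.astype(np.uint8));vv,uu=np.nonzero(lab==lab[c[1],c[0]])
    cn=cv2.findContours((lab==lab[c[1],c[0]]).astype(np.uint8),cv2.RETR_EXTERNAL,cv2.CHAIN_APPROX_NONE)[0][0][:,0]
    q=ray("wrist",cn,z,T)[:,:2];print(k,len(vv),np.nanmedian(w[vv,uu,2]),ray("wrist",np.c_[uu,vv],z,T).mean(0),fitc(q))
R0,p=tool()
print(w[300,300],)
E
```

```text
tall 2492 0.08963319480495169 [0.4606 0.3255 0.09  ] (array([0.461, 0.325]), np.float64(0.028617555590579567))
purple 3208 0.08972999110898389 [0.3575 0.3602 0.09  ] (array([0.3579, 0.3597]), np.float64(0.02864056309670695))
blue 3099 0.08955675647368644 [0.4666 0.4249 0.09  ] (array([0.4669, 0.4244]), np.float64(0.02865255312721189))
[0.5826 0.2399 0.0895]
```

Request:
{"name": "jog_arm", "arguments": {
  "targets": [
    [0,0,0,3.0,0.45,0.05,8.7],
    [0,0,0,4.0,0,0,8.7],
    [0,0,0,4.0,0,0,8.7],
    [0,0,0,3.0,0,0,8.7],
    [0,0,0,2.0,0,0,8.7],
    [0,0,0,0.5,0,0,8.7],
    [0,0,0,0,0,0,8.7]
  ]
}}

```text
time: 10.98
position: [0.4621, 0.3243, 0.0694]
tool_rot: [-0.499, 1.512, 0.499]
ft_force: [-0.0, 0.1, 0.7]
grip_width: 1.001
```

```bash
python3 - <<'E'
from h import *
np.set_printoptions(precision=4,suppress=True)
im,d,w,T=grab("wrist","w7")
s=get_state();R0,p=tool(s);print(s["time"],p);print(s["ft_force"],s["grip_width"])
E
```

```text
11.025 [0.4623 0.3245 0.0698]
[ 0.1167  0.2177 -0.2795] 0.9998791987045275
```

View pics/w7.png

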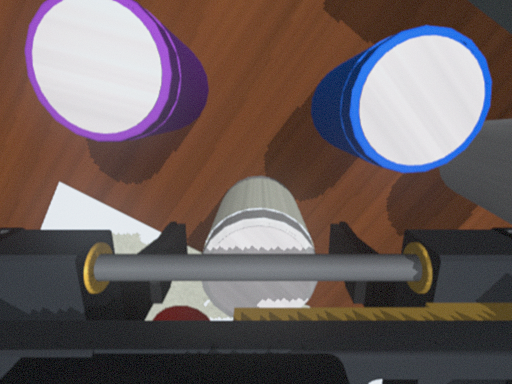

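The paper-wrapped tin is centred between the fingers (columns 205–315 between 185 and 330). I'll close on it slowly at 25 N and lift.

Request:
{"name": "jog_arm", "arguments": {
  "targets": [
    [0,0,0,0,0,0,7],
    [0,0,0,0,0,0,6],
    [0,0,0,0,0,0,5],
    [0,0,0,0,0,0,5],
    [0,0,0,0,0,0,5]
  ],
  "squeeze": 25
}}

```text
time: 11.65
position: [0.4623, 0.3243, 0.0691]
tool_rot: [-0.499, 1.511, 0.5]
ft_force: [2.2, -0.2, 0.7]
grip_width: 0.662
```

Request:
{"name": "jog_arm", "arguments": {
  "targets": [
    [0,0,0,-1,0,0,5],
    [0,0,0,-2,0,0,5],
    [0,0,0,-3,0,0,5],
    [0,0,0,-4,0,0,5],
    [0,0,0,-4,0,0,5],
    [0,0,0,-2,0,0,5],
    [0,0,0,0,0,0,5]
  ]
}}

```text
time: 12.52
position: [0.4621, 0.3244, 0.2302]
tool_rot: [-0.499, 1.51, 0.499]
ft_force: [0.3, 0.3, -3.9]
grip_width: 0.663
```

```bash
python3 - <<'E'
from h import *
np.set_printoptions(precision=4,suppress=True)
im,d,w,T=grab("wrist","w8");im,d,w,T=grab("side","s8")
s=get_state();R0,p=tool(s);print(s["time"],p);print(R0,s["ft_force"],s["grip_width"]*87,s["joint_positions"])
E
```

```text
12.625 [0.4611 0.3232 0.2275]
[[-0.0017 -0.5954  0.8034]
 [-0.0014  0.8034  0.5954]
 [-1.     -0.0001 -0.0022]] [ 0.6585 -0.0268 -3.0691] 57.50781521369577 [ 0.1423  0.2527 -0.9253  1.6635  0.2069  1.3313 -0.1799]
```

View pics/s8.png

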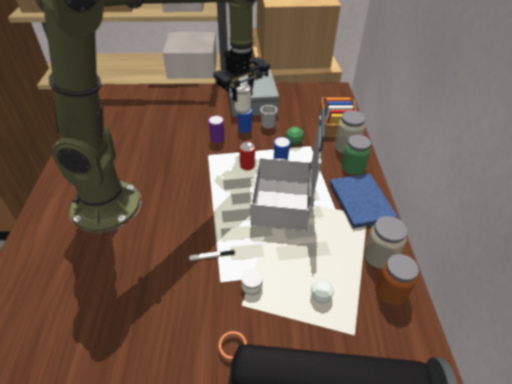

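View pics/w8.png

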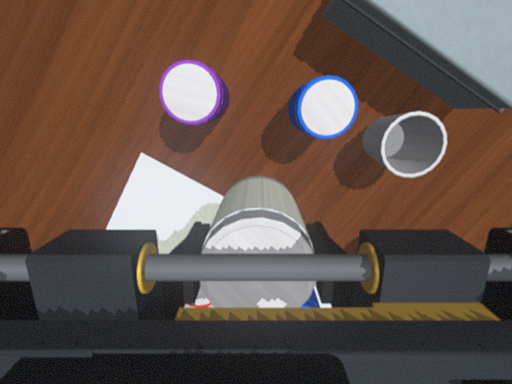

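The tin is held: opening 57.5 mm, load about 3 N. I'll turn the jaws along the bin's y and carry it over.

Request:
{"name": "jog_arm", "arguments": {
  "targets": [
    [-9,0,0,-0.5,0,0,5],
    [-9,0,0,-0.5,0,0,5],
    [-9,0,0,0,0,0,5],
    [-9,0,0,0,0,0,5],
    [-9,0,0,0,0,0,5]
  ]
}}

```text
time: 13.25
position: [0.4609, 0.3231, 0.2367]
tool_rot: [-1.104, 1.277, 1.105]
ft_force: [0.4, 0.1, -2.6]
grip_width: 0.662
```

Request:
{"name": "jog_arm", "arguments": {
  "targets": [
    [0,0,0,0,-1.2,-2.2,5],
    [0,0,0,0,-2.3,-4.4,5],
    [0,0,0,0,-2.3,-4.4,5],
    [0,0,0,0,-2.3,-4.4,5],
    [0,0,0,0,-2.3,-4.4,5],
    [0,0,0,0,-2.3,-4.4,5],
    [0,0,0,0,-2.3,-4.4,5],
    [0,0,0,0,-1.2,-2.2,5],
    [0,0,0,0,0,0,5]
  ]
}}

```text
time: 14.38
position: [0.5763, -0.0068, 0.237]
tool_rot: [-1.095, 1.279, 1.1]
ft_force: [0.2, 0.9, -2.7]
grip_width: 0.66
```

```bash
python3 - <<'E'
from h import *
np.set_printoptions(precision=4,suppress=True)
im,d,w,T=grab("wrist","w9");im,d,w,T=grab("side","s9");im,d,w,T=grab("scene","c9")
s=get_state();R0,p=tool(s);print(s["time"],p);print(R0,s["ft_force"],s["grip_width"]*87,s["joint_positions"])
E
```

```text
14.525 [ 0.5759 -0.0021  0.2383]
[[-0.0013 -0.9896  0.144 ]
 [ 0.0014  0.144   0.9896]
 [-1.      0.0015  0.0012]] [ 0.7119  0.3631 -2.6627] 57.61132795804981 [ 0.7208  0.2718 -0.8982  1.6192  0.2149  1.3565  1.2206]
```

View pics/s9.png

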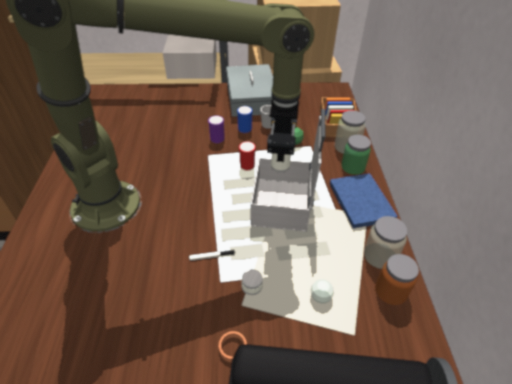

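View pics/w9.png

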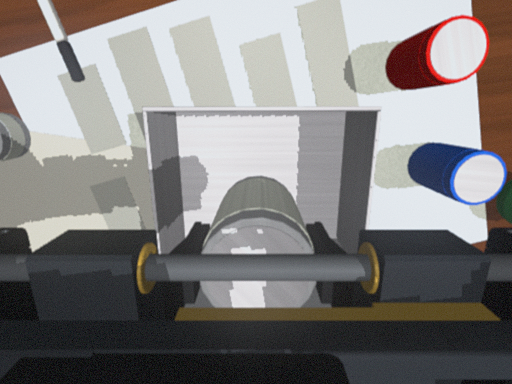

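View pics/c9.png

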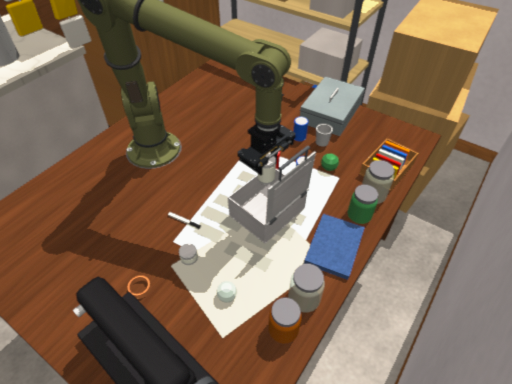

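The wrist view shows the bin's near rim at row 108 (columns 145–380) and the tin central between the side walls. I'll check it numerically before lowering.

```bash
python3 - <<'E'
from h import *
np.set_printoptions(precision=4,suppress=True)
s=get_state();R0,p=tool(s);W=np.eye(4);W[:3,:3]=R0;W[:3,3]=p;T=W@camera_info("wrist")["mount"]
q=ray("wrist",[(144.5,107.5),(380,107.5)],.105,T);print(q,np.linalg.norm(q[1]-q[0]))
e=(q[1]-q[0]);e/=np.linalg.norm(e);bx=np.array([e[1],-e[0],0]);print("binx",bx,"origin",q.mean(0)+.09*bx,"hinge",q.mean(0)+.18*bx)
o=q.mean(0)+.09*bx;dd=p-o;print("tcp in bin",dd@bx,dd@e)
E
```

```text
[[ 0.4835 -0.0939  0.105 ]
 [ 0.5143  0.1194  0.105 ]] 0.21552093020739196
binx [ 0.9898 -0.1428  0.    ] origin [ 0.588  -0.0001  0.105 ] hinge [ 0.6771 -0.0129  0.105 ]
tcp in bin -0.011635909064592966 -0.00371919921381537
```

Request:
{"name": "jog_arm", "arguments": {
  "targets": [
    [0,0,0,2,0,0,5],
    [0,0,0,3,0,0,5],
    [0,0,0,3,0,0,5],
    [0,0,0,3,0,0,5],
    [0,0,0,2.5,0,0,5],
    [0,0,0,1.5,0,0,5],
    [0,0,0,0.5,0,0,5],
    [0,0,0,0,0,0,5]
  ]
}}

```text
time: 15.52
position: [0.5768, -0.0043, 0.084]
tool_rot: [-1.1, 1.275, 1.1]
ft_force: [-0.2, -0.5, -2.6]
grip_width: 0.659
```

Request:
{"name": "jog_arm", "arguments": {
  "targets": [
    [0,0,0,0.4,0,0,5],
    [0,0,0,0.3,0,0,5],
    [0,0,0,0.15,0,0,5],
    [0,0,0,0,0,0,5]
  ]
}}

```text
time: 16.02
position: [0.5766, -0.0046, 0.0753]
tool_rot: [-1.1, 1.276, 1.1]
ft_force: [0.1, 0.1, -3.2]
grip_width: 0.663
```

Request:
{"name": "jog_arm", "arguments": {
  "targets": [
    [0,0,0,0.1,0,0,5],
    [0,0,0,0.1,0,0,5],
    [0,0,0,0,0,0,5]
  ]
}}

```text
time: 16.4
position: [0.5766, -0.0045, 0.0732]
tool_rot: [-1.1, 1.275, 1.1]
ft_force: [0.6, -0.0, -2.5]
grip_width: 0.66
```

Request:
{"name": "jog_arm", "arguments": {
  "targets": [
    [0,0,0,0.1,0,0,5],
    [0,0,0,0,0,0,5]
  ]
}}

```text
time: 16.65
position: [0.5768, -0.0046, 0.0731]
tool_rot: [-1.1, 1.276, 1.099]
ft_force: [-2.0, 0.6, 3.9]
grip_width: 0.659
```

The wrist force went from -2.5 to +3.9 N, so the tin is resting on the floor of the bin. I'll release slowly, with an opening well inside the walls, and rise.

Request:
{"name": "jog_arm", "arguments": {
  "targets": [
    [0,0,0,0,0,0,6.2],
    [0,0,0,0,0,0,7],
    [0,0,0,0,0,0,8],
    [0,0,0,0,0,0,8],
    [0,0,0,-1.5,0,0,8],
    [0,0,0,-3,0,0,8],
    [0,0,0,-5,0,0,8],
    [0,0,0,-5,0,0,8]
  ]
}}

```text
time: 17.65
position: [0.5766, -0.0043, 0.2198]
tool_rot: [-1.101, 1.275, 1.1]
ft_force: [0.6, 0.4, -0.2]
grip_width: 0.915
```

```bash
python3 - <<'E'
from h import *
np.set_printoptions(precision=4,suppress=True)
im,d,w,T=grab("wrist","w10");im,d,w2,T2=grab("scene","c10")
s=get_state();R0,p=tool(s);print(s["time"],p);print(R0,s["ft_force"],s["grip_width"]*87,s["joint_positions"])
m=(w[...,2]>.08)&(w[...,2]<.101)&(np.hypot(w[...,0]-.577,w[...,1]+.004)<.06)
print(m.sum(),w[m].mean(0),np.median(w[m][:,2]))
cv2.imwrite("pics/c10c.png",cv2.resize(im[130:250,200:360,::-1],None,fx=4,fy=4,interpolation=cv2.INTER_CUBIC))
E
```

```text
17.75 [ 0.5802 -0.0036  0.2245]
[[ 0.0112 -0.9891  0.1466]
 [-0.0012  0.1466  0.9892]
 [-0.9999 -0.0113  0.0004]] [0.3262 0.8663 0.1348] 80.0889592492532 [ 0.721   0.2816 -0.8983  1.6388  0.2295  1.3198  1.2105]
2784 [ 0.5737 -0.0046  0.0932] 0.09358290518808451
```

View pics/w10.png

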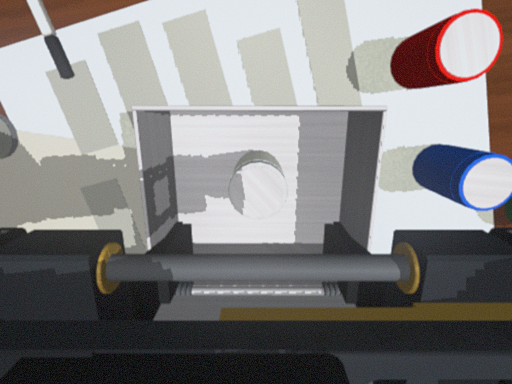

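View pics/c10c.png

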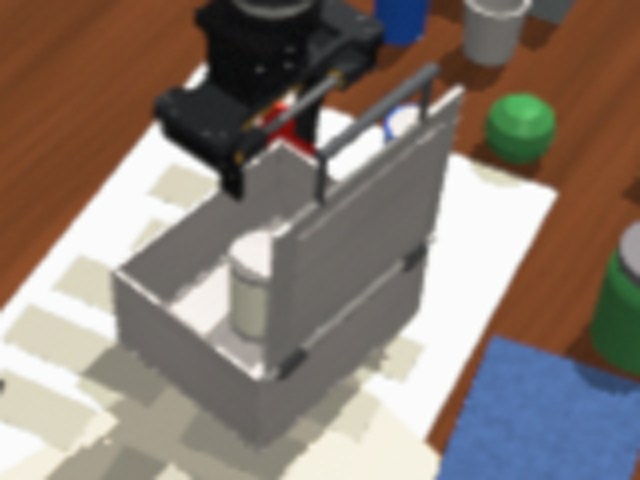

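The tin stands upright and free in the bin (wrist (258,185), top at z≈0.094), and the lid stays open. I'll rise above the lid, turn back, then look at the bar.

Request:
{"name": "jog_arm", "arguments": {
  "targets": [
    [0,0,0,-4.5,0,0,8],
    [0,0,0,-4.5,0,0,8],
    [0,0,0,-4.5,0,0,8],
    [0,0,0,-4.5,0,0,6],
    [0,0,0,-4.5,0,0,5],
    [10,0,0,0,0,0,5],
    [10,0,0,0,0,0,5],
    [10,0,0,0,0,0,5]
  ]
}}

```text
time: 18.75
position: [0.5765, -0.0043, 0.4428]
tool_rot: [-0.698, 1.455, 0.698]
ft_force: [0.6, -0.1, -0.1]
grip_width: 0.585
```

Request:
{"name": "jog_arm", "arguments": {
  "targets": [
    [10,0,0,0,0,0,5],
    [10,0,0,0,0,0,5],
    [10,0,0,0,0,0,5],
    [10,0,0,0,0,0,5],
    [10,0,0,0,0,0,5],
    [10,0,0,0,0,0,5],
    [0,0,0,0,0,0,5],
    [0,0,0,0,0,0,5]
  ]
}}

```text
time: 19.75
position: [0.5766, -0.0044, 0.4425]
tool_rot: [0.113, 1.568, -0.113]
ft_force: [0.2, -0.3, 0.8]
grip_width: 0.579
```

```bash
python3 - <<'E'
from h import *
np.set_printoptions(precision=4,suppress=True)
im,d,w,T=grab("wrist","w11");np.save("pics/w11T.npy",T);np.save("pics/w11w.npy",w)
im,d,w2,T2=grab("side","s11");im2,d,w2,T2=grab("scene","c11")
s=get_state();R0,p=tool(s);print(s["time"],p);print(R0,s["ft_force"],s["grip_width"]*87,s["joint_positions"])
cv2.imwrite("pics/s11c.png",cv2.resize(im[90:230,240:360,::-1],None,fx=4,fy=4,interpolation=cv2.INTER_CUBIC))
cv2.imwrite("pics/c11c.png",cv2.resize(im2[110:250,210:350,::-1],None,fx=4,fy=4,interpolation=cv2.INTER_CUBIC))
E
```

```text
19.9 [ 0.5766 -0.0045  0.4424]
[[-0.      0.1456  0.9893]
 [-0.      0.9893 -0.1456]
 [-1.     -0.     -0.    ]] [-0.6603  1.0317  0.3515] 49.83781064489742 [ 0.5493  0.2073 -0.7219  1.2432  0.1385  1.7402 -0.2845]
```

View pics/w11.png

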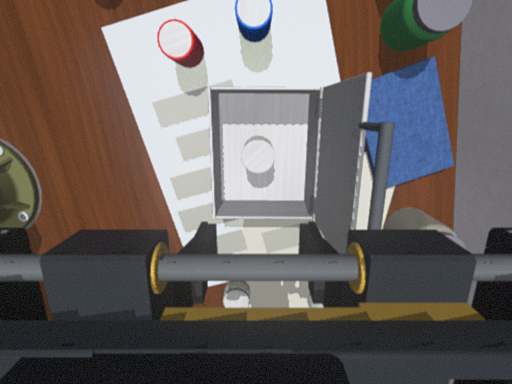

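View pics/s11c.png

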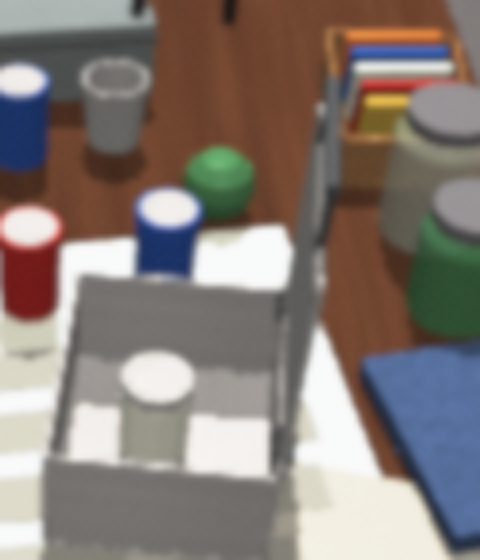

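View pics/c11c.png

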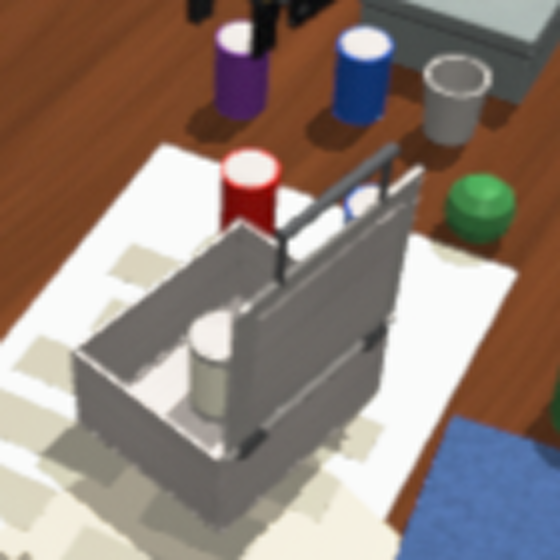

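In the wrist view the bar runs from (386,126) to about (377,225). In the scene it runs from (280,170) to (308,147). The tin stands in the bin at wrist (258,155).

```bash
python3 - <<'E'
from h import *
np.set_printoptions(precision=4,suppress=True)
T=np.load("pics/w11T.npy");w=np.load("pics/w11w.npy");im=np.load("pics/w11.npy").astype(int)
for v in (140,160,180,200,215):
    seg=w[v,360:400,2];k=np.nonzero((seg>.30)&(seg<.37))[0]+360
    print(v,k.min(),k.max(),np.nanmedian(w[v,k],0))
    k=k[k>366]; 
q=ray("wrist",[(386.5,126),(377,225)],.337,T);print("wrist",q)
q=ray("scene",[(280.5,170),(308.25,147.5)],.337);print("scene",q,q.mean(0),np.linalg.norm(q[1]-q[0]))
print(im[180,365:400].sum(1))
R0,p=tool();m=np.array([.68,-.0145,.337]);print(R0.T@(m-p)*100)
E
```

```text
140 377 392 [0.6877 0.0305 0.3407]
160 375 389 [0.685  0.0138 0.3413]
180 373 387 [ 0.6827 -0.0035  0.3408]
200 370 384 [ 0.6795 -0.0215  0.3412]
215 369 382 [ 0.6783 -0.0353  0.3411]
wrist [[ 0.6917  0.0412  0.337 ]
 [ 0.6811 -0.0471  0.337 ]]
scene [[ 0.6781 -0.0874  0.337 ]
 [ 0.695   0.0401  0.337 ]] [ 0.6865 -0.0237  0.337 ] 0.12860701392574372
[660 655 653 656 663 661 600 433 226 185 223 249 275 300 316 334 331 331
 304 321 300 274 291 340 359 363 341 347 356 342 333 333 354 341 343]
[10.5361  0.5193 10.3718]
```

Request:
{"name": "jog_arm", "arguments": {
  "targets": [
    [0,0,0,0,0.1,4.6,5],
    [0,0,0,0,0.1,4,5],
    [0,0,0,0,0,2,5],
    [0,0,0,3,0,0,5],
    [0,0,0,3,0,0,5],
    [0,0,0,3,0,0,5],
    [0,0,0,1.5,0,0,5],
    [0,0,0,0,0,0,5]
  ]
}}

```text
time: 20.9
position: [0.6815, -0.0185, 0.3365]
tool_rot: [0.116, 1.569, -0.116]
ft_force: [-0.2, 0.4, 0.1]
grip_width: 0.576
```

```bash
python3 - <<'E'
from h import *
np.set_printoptions(precision=4,suppress=True)
im,d,w,T=grab("wrist","w12")
s=get_state();R0,p=tool(s);print(s["time"],p);print(s["ft_force"],s["grip_width"]*87)
E
```

```text
20.95 [ 0.6819 -0.0183  0.3378]
[-0.2612  0.7061  0.589 ] 49.941434792958745
```

View pics/w12.png

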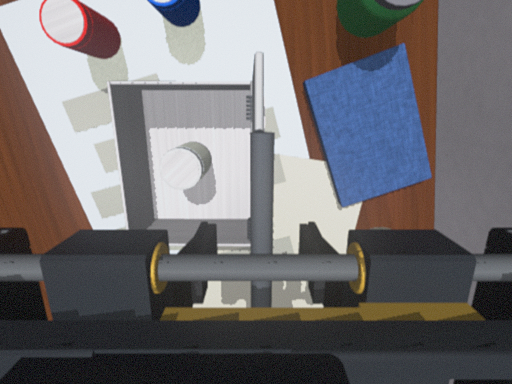

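The bar (column 262) is between the fingers and about 2 mm beyond centre. I'll nudge and close.

Request:
{"name": "jog_arm", "arguments": {
  "targets": [
    [0,0,0,0,0,0.2,3],
    [0,0,0,0,0,0,1.8],
    [0,0,0,0,0,0,0.6],
    [0,0,0,0,0,0,0.6],
    [0,0,0,0,0,0,0.6]
  ],
  "squeeze": 25
}}

```text
time: 21.58
position: [0.6836, -0.0184, 0.3374]
tool_rot: [0.116, 1.568, -0.116]
ft_force: [-1.6, 0.7, 0.1]
grip_width: 0.126
```

```bash
python3 - <<'E'
from h import *
np.set_printoptions(precision=4,suppress=True)
s=get_state();R0,p=tool(s);print(s["time"],p);print(s["ft_force"],s["torque"],s["grip_width"]*87)
Rr=.228;prev=1.6
for th in [1.56,1.5,1.43,1.36,1.29,1.22,1.15,1.09,1.03,.97,.92,.9]:
    print(th,"z",round(-(np.cos(th)-np.cos(prev))*Rr*100,2),"x",round((np.sin(prev)-np.sin(th))*Rr*100,2));prev=th
E
```

```text
21.575 [ 0.6836 -0.0184  0.3374]
[-1.6249  0.7347  0.1332] [-0.0552 -0.0027 -0.0063] 11.001125606364802
1.56 z -0.91 x -0.01
1.5 z -1.37 x 0.06
1.43 z -1.59 x 0.17
1.36 z -1.57 x 0.28
1.29 z -1.55 x 0.39
1.22 z -1.52 x 0.5
1.15 z -1.48 x 0.6
1.09 z -1.23 x 0.6
1.03 z -1.19 x 0.67
0.97 z -1.15 x 0.74
0.92 z -0.92 x 0.67
0.9 z -0.36 x 0.28
```

The bar is gripped again at 11.0 mm, at (0.684,-0.018,0.337), which matches the geometry. I'll bring the lid back down along the arc, slowly.

Request:
{"name": "jog_arm", "arguments": {
  "targets": [
    [0,0,0,0,0,-0.5,0.6],
    [0,0,0,0,0,-0.6,0.6],
    [0,0,0,0.03,0,-1.2,0.6],
    [0,0,0,0.17,0,-1.57,0.6],
    [0,0,0,0.28,0,-1.57,0.6],
    [0,0,0,0.39,0,-1.55,0.6],
    [0,0,0,0,0,0,0.6]
  ]
}}

```text
time: 22.45
position: [0.6131, -0.0077, 0.3291]
tool_rot: [0.115, 1.568, -0.116]
ft_force: [1.0, 0.9, 2.9]
grip_width: 0.13
```

```bash
python3 - <<'E'
from h import *
np.set_printoptions(precision=4,suppress=True)
s=get_state();R0,p=tool(s);print(s["time"],p);print(s["ft_force"],s["torque"],s["grip_width"]*87)
h=np.array([.677,-.0174,.109]);v=p-h;a=-(v@[.989,-.146,0]);print("theta",np.arctan2(v[2],a),"r",np.hypot(a,v[2]))
E
```

```text
22.45 [ 0.6131 -0.0077  0.3291]
[0.9569 0.8842 2.899 ] [ 0.2159 -0.223   0.0143] 11.345865018937088
theta 1.2854729709106771 r 0.229391261309704
```

Consistent so far: θ≈1.285 and r≈0.229. Carrying on to about 0.92.

Request:
{"name": "jog_arm", "arguments": {
  "targets": [
    [0,0,0,0.5,0,-1.52,0.6],
    [0,0,0,0.6,0,-1.48,0.6],
    [0,0,0,0.6,0,-1.23,0.6],
    [0,0,0,0.67,0,-1.19,0.6],
    [0,0,0,0.74,0,-1.15,0.6],
    [0,0,0,0.67,0,-0.92,0.6],
    [0,0,0,0,0,0,0.6],
    [0,0,0,0,0,0,0.6]
  ]
}}

```text
time: 23.45
position: [0.5406, 0.0034, 0.291]
tool_rot: [0.116, 1.568, -0.115]
ft_force: [-0.6, 1.9, 1.4]
grip_width: 0.128
```

```bash
python3 - <<'E'
from h import *
np.set_printoptions(precision=4,suppress=True)
iw=grab("wrist","w13")[0];im=grab("side","s13")[0];im2,d,w2,_=grab("scene","c13")
s=get_state();R0,p=tool(s);print(s["time"],p);print(s["ft_force"],s["torque"],s["grip_width"]*87)
h=np.array([.677,-.0174,.109]);v=p-h;a=-(v@[.989,-.146,0]);print("theta",np.arctan2(v[2],a),"r",np.hypot(a,v[2]))
E
```

```text
23.6 [0.5407 0.0033 0.2911]
[-1.0629  2.4196  2.4489] [ 0.5779 -0.0811  0.0324] 10.985881069040728
theta 0.9230692105548529 r 0.22836695355757267
```

View pics/s13.png

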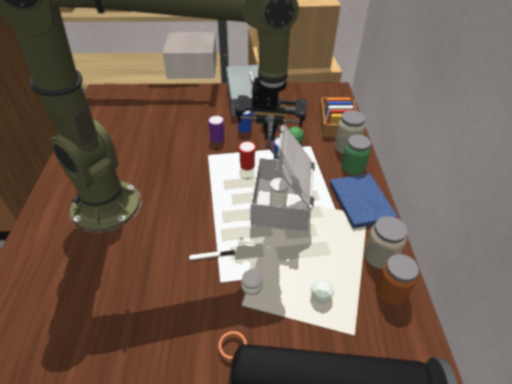

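View pics/c13.png

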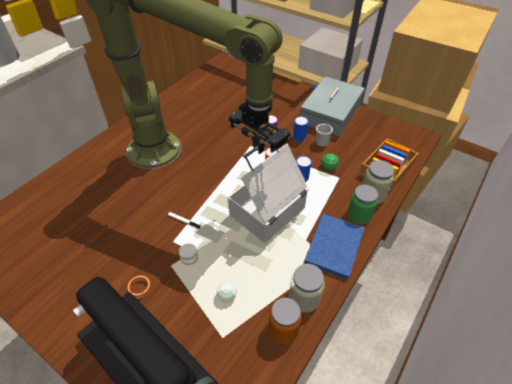

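View pics/w13.png

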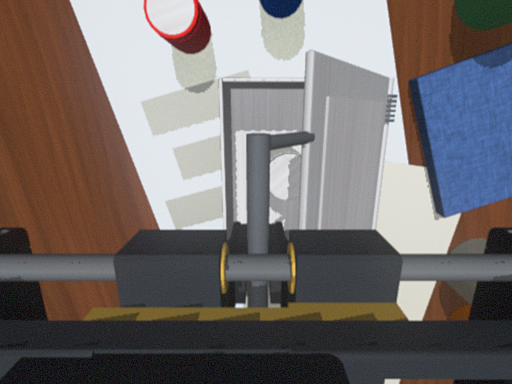

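The lid is held by the bar at about 0.92 rad by the arm's readings, and the tin is in the bin. As an independent check, I'll fit the lid's plane from depth.

```bash
python3 - <<'E'
from h import *
np.set_printoptions(precision=4,suppress=True)
s=get_state();R0,p=tool(s);W=np.eye(4);W[:3,:3]=R0;W[:3,3]=p;T=W@camera_info("wrist")["mount"]
w=cloud("wrist",np.load("pics/w13d.npy"),camera_info("wrist"),T)
q=w[110:220,335:372].reshape(-1,3);q=q[np.isfinite(q).all(1)];c=np.median(q,0)
n=np.linalg.svd(q-q.mean(0))[2] if len(q)<3000 else np.linalg.svd((q-q.mean(0))[::3],full_matrices=False)[2]
n=n[2]*np.sign(n[2][2]);print("wrist",c,n,"tilt",np.arccos(n[2]))
w=cloud("side",np.load("pics/s13d.npy"))
from bench import *
print("side tin",w[181:186,274:284,2].mean(),w[183,279])
w0=cloud("side",np.load("pics/side0d.npy"))
a=np.load("pics/side0.npy").astype(int);b=np.load("pics/s13.npy").astype(int)
for k,(u,v) in dict(short=(252,276),pwb=(322,292),pwa=(295,135),cup=(269,117),marker=(215,255),bangle=(232,341),red=(247,147),blue2=(282,142),purple=(216,121)).items():
    print(k,abs(a[v-6:v+7,u-8:u+9]-b[v-6:v+7,u-8:u+9]).mean().round(1))
E
```

```text
wrist [0.6245 0.0216 0.1918] [ 0.7895 -0.1178  0.6023] tilt 0.9243772340952311
side tin 0.09644366052397872 [ 0.5782 -0.0036  0.0964]
short 85.8
pwb 2.2
pwa 30.6
cup 41.9
marker 1.7
bangle 1.2
red 6.5
blue2 42.4
purple 1.7
```

The depth fit gives a tilt of 0.924 rad, which agrees. One quick check that the short tin's colour change is only the arm's shadow.

```bash
python3 - <<'E'
from h import *
np.set_printoptions(precision=4,suppress=True)
for n,a,b,bx in [("side","side0","s13",(235,265,270,300)),("scene","scene0","c13",(172,235,205,270))]:
    for t in (a,b):
        w=cloud(n,np.load(f"pics/{t}d.npy"));u0,v0,u1,v1=bx;q=w[v0:v1,u0:u1].reshape(-1,3);q=q[q[:,2]>.025];print(n,t,len(q),q.mean(0))
for n,a,b,bx in [("side","side0","s13",(285,125,306,146)),("scene","scene0","c13",(318,150,345,170)),("scene","scene0","c13",(312,120,335,148))]:
    for t in (a,b):
        w=cloud(n,np.load(f"pics/{t}d.npy"));u0,v0,u1,v1=bx;q=w[v0:v1,u0:u1].reshape(-1,3);q=q[(q[:,2]>.02)&(q[:,2]<.1)];print(n,t,len(q),q.mean(0))
s=get_state();print(s["time"],s["position"],s["ft_force"],np.abs(s["qd"]).max())
E
```

```text
side side0 390 [ 0.4847 -0.3259  0.0445]
side s13 393 [ 0.4846 -0.3258  0.0442]
scene scene0 263 [ 0.4866 -0.3239  0.0412]
scene c13 260 [ 0.4866 -0.3234  0.0413]
side side0 269 [0.6585 0.299  0.055 ]
side s13 144 [0.6728 0.3149 0.0543]
scene scene0 225 [0.6668 0.3131 0.0466]
scene c13 228 [0.6667 0.313  0.0463]
scene scene0 383 [0.5561 0.4715 0.0499]
scene c13 379 [0.5562 0.4713 0.0502]
23.6 [0.5407 0.0033 0.2911] [-1.0629  2.4196  2.4489] 0.0024332638320991775
```

Nothing else has moved and the arm is still, so I'm handing the job in.

```bash
python3 -c "
from bench import *
print(close_job())"
```

```text
the job is handed in; nothing more can be done
None
```

I finished the job in 23.6 s and handed it in, with the lid held still by its bar just below the balance point. `close_job()` gives no verdict.

**What I did:**
- I lifted the lid by its bar until it was almost upright and let go; it stayed open by itself.
- I set the tall paper-wrapped tin down on the bin floor. I released it only after the wrist force went from −2.5 to +3.9 N, which showed it was resting.
- I gripped the bar again (11 mm opening) and brought the lid back down under control.

**Last checks:**
- **Lid angle:** the arm's readings gave 0.923 rad and a plane fitted to the wrist depth gave 0.924 rad; 0.8 to 1.0 was wanted.
- **Arm:** it was at rest, with about 3.6 N at the wrist.
- **Tin:** upright in the bin, its top at about 0.094–0.096 m.
- **Short tin, green paperweight and cup:** measured again and unmoved, within 1 mm. One side-view comparison of the green paperweight did not match because the gripper hid part of it; the scene view did.
- **Clear paperweight, marker, bangle, and the red and purple tins:** these looked unchanged in the picture comparison. I did not re-measure the two blue tins.

**One disagreement:** early in the lift my path ran slightly inside the lid's arc, which put about 15 N along the radius, so I corrected outward by 3 mm.

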